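Put the ceramist's powders, stain and brush back in the caddy

TASK

The build-up is finished: put the large powder jar, the small powder jar and the vial that stand about on the bench back in the caddy, each upright and fully down in the well of its size, and lay the brush across the caddy's two notched rests, its handle balanced on both. Leave the small jar and the vial on the black palette as they stand, they are still in use, and tip no container over.

Things in the scene. Friction and masses are not known exactly. Their poses are not given: they have to be found in the camera images.
- caddy: Caddy, fixed, 136 x 172 mm: grey base plate 6 mm thick, white deck (top at z 22 mm) with a row of three through wells. Origin: underside; x from brush rests to wells, y along the row, z up. Wells at x +16 mm: y +47.5 mm (61 mm wide, for the large jar), y -15.5 mm (49 mm wide, small jar), y -63 mm (30 mm wide, vial). A seated container stands on the base plate, z 6 mm.
- caddy_rests (a point): The caddy's brush rests: two posts 8 mm thick, 72 mm apart along y, in front of the wells. This point lies midway between them, level with the notch bottoms, 28 mm above the bench (caddy x -62, y 0); axes as the caddy's. Each notch is open upward, 12 mm wide at its flat bottom, widening at 45 degrees to 23 mm between ridges 6 mm higher. The brush lies in them along y, either way round.
- large_jar: The large screw-lid powder jar, off-white, standing on the bench or its grey paper pad, 50 mm in diameter and 60 mm high. Origin: centre of its underside, z up along its axis. Its lid, the upper 15 mm, is 47 mm wide. About 95 g.
- small_jar: The small screw-lid powder jar that stands on the bench or pad, white, same shape as the large one, 38 mm in diameter and 50 mm high. Origin: centre of its underside, z up along its axis. Its lid, the upper 13 mm, is 36 mm wide. About 56 g.
- vial: The thin glass vial with cream screw cap that stands on the bench or pad, 17 mm in diameter and 52 mm high. Origin: centre of its underside, z up along its axis. Its cap, the upper 14 mm, is 16 mm wide. About 16 g.
- brush_grip (a point): Brush, black handle with orange end, 185 mm long, 8 mm thick, lying on a thin flat grey pad. This point is its balance point, where to hold it: on its middle line, 4 mm above its underside, 30 mm from mid-length towards the handle's end. y runs from bristles to handle end, z up. The firm handle reaches 62 mm either way from here; the thin bristle end beyond bears nothing. About 11 g.
- palette: The flat black palette slab, 108 x 168 mm, 22 mm high, fixed on the bench; the two things in use stand on it. Origin: centre of its underside, z up, y along its length.
- jar_in_use: The other small powder jar, alike to small_jar, standing on the black palette: stays there. 38 mm in diameter and 50 mm high. Origin: centre of its underside, z up along its axis.
- vial_in_use: The other vial, alike to vial, standing on the black palette: stays there. 17 mm in diameter and 52 mm high. Origin: centre of its underside, z up along its axis.
Mind the look-alikes: they are no part of the job. Leave any blue look-alike of the small_jar alone.

How it is judged:
By the outcome, as a careful person would: the job done as asked, in the order asked, and still so for the second after the job is handed in, with the robot touching nothing.
It also fails if it takes over 96 s, if anything falls off the work surface, if the arm or the gripper's body presses on something with over 40 N, if the wrist force passes 120 N, or if a joint passes its speed limit or range.

ROBOT

A 7-joint arm with a two-finger parallel gripper is mounted at the origin on a cart in front of the work surface, level with it; the furniture and walls round the work are solid. World frame = base frame: x ahead of the robot, y to its left, z up, the work surface at z = 0. Lengths are in m, angles in rad, forces in N, time in s.
With the tool pointing down it reaches from about 0.425 to 0.875 m from the base axis. Payload 8.4 kg.
Tool frame: the origin (TCP) lies at the very end of the fingers, on their centre line; the grasp point (between the pads) lies 19 mm behind it; z points along the fingers, y is the line along which they close (so a half turn about z gives the same grasp; the last joint's range is limited). The gripper opens to 85 mm and grips with 20 to 120 N. Pads are 22 mm wide; open, the fingers measure 114 mm over their backs; the gripper's body (76 mm by 85 mm) begins 54 mm behind the grasp point. The pads swing forward as they close: fully open they stand 13 mm farther back than shut.
Start: joints at [1.227, 0.333, 0.04, 1.465, -0.013, 1.343, -0.059], TCP at [0.158, -0.631, 0.231] pointing down, gripper open.
Joint ranges: [-2.58, 2.58], [-0.38, 2.09], [-1.3, 1.39], [0.25, 2.4], [-1.5, 4.64], [0.08, 2.09], [-2.65, 2.65]. Speed limits (rad/s): [2.22, 2.22, 2.79, 2.79, 3.14, 3.14, 3.14].

INTERFACE

Orientations are given as a unit quaternion [w, x, y, z].
In Python, from rig import arm, imaging, ticket gives the robot as it stands. The module is installed in compiled form; this text tells all that it offers.
- The arm moves only by the shell command python3 -m handwheel 'ROWS' [FORCE]. ROWS is JSON, a list of rows, each a list of 5 numbers: the shift along the tool's x, y, z in m, then the turn about the tool's z in rad, then the opening, from -1 (shut) to 1 (fully open), so that 0 is half open. In form: [[x, y, z, spin, claw], ...]. A call has 1 to 5 rows; each row shifts and turns the commanded pose from where the row before left it, along the tool's axes as they then stand; what a row does not reach is not made up. A row lasts 1/8 s, in which the tool goes at most 62.5 mm and 10.7 degrees, less where a joint would pass 70% of its speed; a pose out of reach is approached as far as the arm can. A call with a gripper value outside its range is refused whole. The fingers move at their own pace and stop on an object; FORCE is the grip in N (left out, the last holds). Time passes only in rows, so rows that do not move let the fingers close. It gives the time, the measured TCP pose, the force, the opening and the grip force at its end, in the units of the state.
- arm.read_state(): the state, without advancing time (a new reading comes with each control period).
- imaging.get_image(name): name is "scene" or "side" or "wrist"; returns (picture, depth): 420x560x3 uint8, red, green, blue; 420x560 float32, m along the optical axis (not along the pixel's ray), 0 where there is no reading.
- imaging.calibration(name): a dict with "fx", "fy", "cx", "cy" (pixels), "xyz" and "orientation" of the camera in the world; the wrist camera has in their place "mount" (4x4, takes a point from camera to tool coordinates, whose origin is the TCP and whose axes are the flange's). Camera axes: x right, y up, looking along -z (the intrinsics and any distortion apply to the point x, -y, -z); pixel columns grow to the right and rows downward; lengths in m; the calibration is good to about 2 mm. A picture is of the moment at which its call begins: read the wrist's pose just before it. calibration takes no time and is no camera call.
- ticket.sign_off(): hands the job in; it is judged then, once.
The state is a dict: "clock": time; "joint_pos": joint angles; "qvel": joint speeds; "effort": joint torques, N m; "tcp_pos": TCP position; "tcp_rot": TCP orientation; "ft_force": force on the tool from outside, world axes, zero at the start; "ft_torque": the same for the moment, N m; "opening": opening from 0.0 (shut) to 1.0 (fully open); "finger_force": force on a finger pad.
Only numpy, scipy, OpenCV 4.12 (cv2) and the standard library are available. Lean on these libraries where they do the work, as an engineer would, in place of code of your own. Each camera call takes 0.05 s, during which the arm holds its last target. There are 200 camera calls.

## Working session

There is one attempt and no reset: what is moved stays moved. The work goes in short steps, Python scripts to look and compute and a shell command to move; the robot and the scene stay as the last step left them, time stands still between calls to the robot, and variables do not carry over. Pictures are saved under pics/ and viewed, at most 14 in all, crops included, and the job is handed in when it is done.

```bash
mkdir -p pics
cat > h.py <<'E'
import numpy as np, cv2
from scipy.spatial.transform import Rotation as R
from rig import arm, imaging
def rot(q): return R.from_quat(np.r_[q[1:],q[0]]).as_matrix()
def cam(name,st=None):
    c=imaging.calibration(name)
    if name=='wrist':
        T=np.eye(4);T[:3,:3]=rot(st['tcp_rot']);T[:3,3]=st['tcp_pos']; return c,T@np.array(c['mount'])
    T=np.eye(4);T[:3,:3]=rot(c['orientation']);T[:3,3]=c['xyz'];return c,T
def shot(name,fn):
    st=arm.read_state();im,d=imaging.get_image(name);c,T=cam(name,st)
    cv2.imwrite(f'pics/{fn}.png',im[:,:,::-1]);np.savez(f'{fn}.npz',im=im,d=d,T=T,K=[c['fx'],c['fy'],c['cx'],c['cy']])
    return im,d
def cloud(fn):
    z=np.load(f'{fn}.npz');fx,fy,cx,cy=z['K'];d=z['d'];v,u=np.mgrid[:d.shape[0],:d.shape[1]]
    p=np.stack([(u-cx)/fx*d,-(v-cy)/fy*d,-d],-1)
    P=p@z['T'][:3,:3].T+z['T'][:3,3];P[d==0]=np.nan
    return P,z['im']
E
python3 - <<'E'
from h import *
for n in('scene','side','wrist'): shot(n,n+'0'); 
print({n:{k:np.round(v,3).tolist() for k,v in imaging.calibration(n).items()} for n in('scene','side','wrist')})
s=arm.read_state();print(s['clock'],s['tcp_pos'],s['tcp_rot'],s['opening'])
a=[cv2.imread(f'pics/{n}0.png') for n in('scene','side')]
E
```

```text
{'scene': {'fx': 482.78, 'fy': 482.78, 'cx': 276.61, 'cy': 211.839, 'xyz': [-0.086, -0.989, 0.616], 'orientation': [0.808, 0.441, -0.198, -0.338]}, 'side': {'fx': 457.27, 'fy': 457.27, 'cx': 278.593, 'cy': 211.548, 'xyz': [0.231, -0.986, 0.656], 'orientation': [0.879, 0.411, -0.093, -0.222]}, 'wrist': {'fx': 337.918, 'fy': 337.918, 'cx': 277.334, 'cy': 208.464, 'mount': [[-0.001, 0.959, 0.282, 0.07], [1.0, 0.001, 0.001, -0.001], [0.001, 0.282, -0.959, -0.143], [0.0, 0.0, 0.0, 1.0]]}}
0.15 [ 0.15745564 -0.63028     0.23061257] [-6.26496514e-04  9.92518753e-01  1.22090625e-01 -1.07315667e-04] 0.9995761775088292
```

View pics/scene0.png

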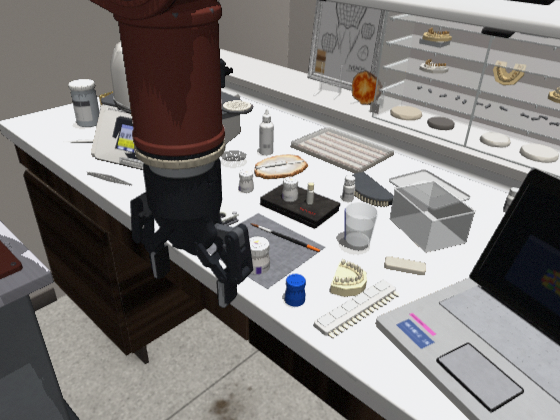

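View pics/side0.png

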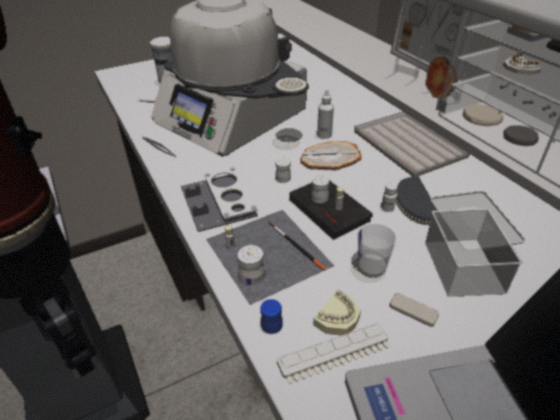

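Candidates in the side picture:
- Large jar: (251,262), on the pad.
- Small jar: white (283,170) on the bench. Look-alikes are the palette jar (320,187), the blue jar (271,315) and a grey bottle (388,198).
- Vial: (229,236), on the pad. Its look-alike is the palette vial (339,198).
- Brush: about (300,245).
- Caddy: (220,195).

Next, a close crop to check these choices.

Run:
```python
from h import *
im=cv2.imread('pics/side0.png')[145:345,170:410]
cv2.imwrite('pics/c1.png',cv2.resize(im,None,fx=3.3,fy=3,interpolation=cv2.INTER_CUBIC)[:600,:792])
P,_=cloud('side0')
for n,(u,v) in dict(large=(251,250),vial=(229,229),small=(283,163),jiu=(320,180),viu=(339,190),pal=(335,218),blue=(271,305),b1=(275,226),b2=(322,266),bench=(170,200),pad=(270,280),cad=(240,212)).items(): print(n,np.round(P[v,u],3))
```

```text
large [ 0.455 -0.429  0.06 ]
vial [ 0.444 -0.349  0.053]
small [ 0.647 -0.196  0.051]
jiu [ 0.671 -0.32   0.072]
viu [ 0.686 -0.37   0.073]
pal [ 0.664 -0.394  0.022]
blue [ 0.433 -0.551  0.049]
b1 [ 0.55  -0.338  0.006]
b2 [ 0.577 -0.484  0.005]
bench [ 0.382 -0.135  0.   ]
pad [ 0.475 -0.462 -0.001]
cad [ 0.498 -0.277  0.021]
```

View pics/c1.png

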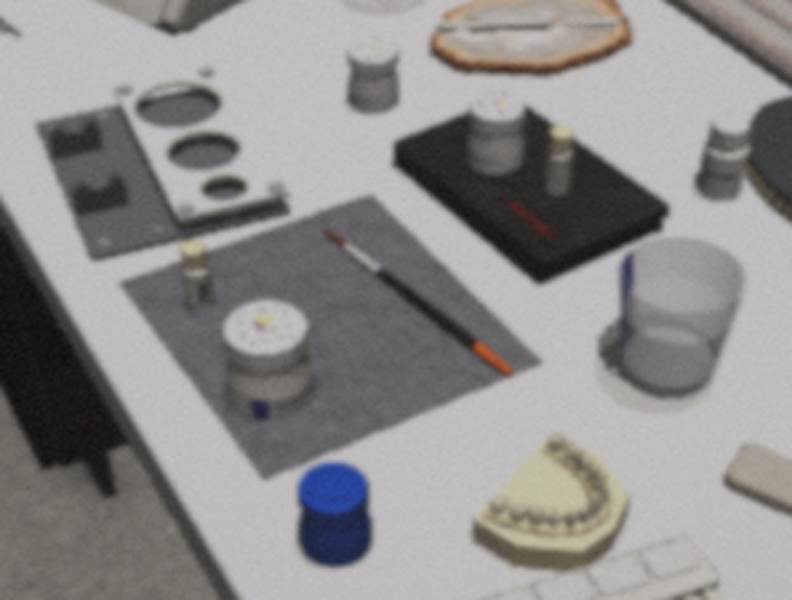

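The crop confirms the choices: large jar with purple marks at crop (265,345), vial with cream cap (195,275), white small jar alone on the bench (373,75), and the palette pair left as they are. Now I'll fit poses from the depth.

```bash
cat >> h.py <<'E'
def circ(P,c,zlo,zhi,rad):
    m=(np.hypot(P[...,0]-c[0],P[...,1]-c[1])<rad)&(P[...,2]>zlo)&(P[...,2]<zhi)
    q=P[m][:,:2].astype(np.float32)
    (x,y),r=cv2.minEnclosingCircle(q);return np.round([x,y,r*2,len(q),np.median(P[m][:,2])],4), np.round(q.mean(0),4)
def caddy(P,im,c,rad=.12):
    # deck top points
    m=(np.hypot(P[...,0]-c[0],P[...,1]-c[1])<rad)&(P[...,2]>.017)&(P[...,2]<.027)
    return P[m][:,:2]
def brush(P,im,lo,hi):
    m=(P[...,2]>.003)&(P[...,2]<.02)
    for k in range(2): m&=(P[...,k]>lo[k])&(P[...,k]<hi[k])
    return P[m]
E
python3 - <<'E'
from h import *
P,im=cloud('side0')
for n,c,h,r in(('large',(.455,-.429),.06,.045),('vial',(.444,-.349),.052,.02),('small',(.647,-.196),.05,.035),('jiu',(.671,-.32),.072,.03),('viu',(.686,-.37),.074,.02)):
    print(n,*circ(P,c,h-.004,h+.006,r))
q=caddy(P,im,(.49,-.22));
import matplotlib if False else None
E
python3 - <<'E'
from h import *
P,im=cloud('side0')
m=(P[...,2]>.017)&(P[...,2]<.026)&(np.hypot(P[...,0]-.49,P[...,1]+.22)<.13)
# top view raster 1mm/px: x right, y up
g=np.zeros((300,300),np.uint8)
mm=np.hypot(P[...,0]-.46,P[...,1]+.2)<.16
for p in P[mm]:
    u=int((p[0]-.31)*1000);v=int((-.05-p[1])*1000)
    if 0<=u<300 and 0<=v<300: g[v,u]=max(g[v,u],int(np.clip(p[2]*4000+40,30,255)))
cv2.imwrite('pics/top.png',cv2.resize(g,None,fx=2,fy=2))
b=brush(P,im,(.5,-.52),(.62,-.31));print(len(b));c=b[:,:2].mean(0);u,s,vt=np.linalg.svd(b[:,:2]-c,full_matrices=False);t=(b[:,:2]-c)@vt[0];print(c,vt[0],t.min(),t.max(),c+vt[0]*t.min(),c+vt[0]*t.max())
E
```

```text
232
[ 0.56191427 -0.41853936] [ 0.17642789 -0.98431357] -0.10510102570935788 0.09484418080749381 [ 0.54337152 -0.315087  ] [ 0.57864743 -0.51189578]  File "<stdin>", line 6
    import matplotlib if False else None
                      ^^
SyntaxError: invalid syntax
```

View pics/top.png

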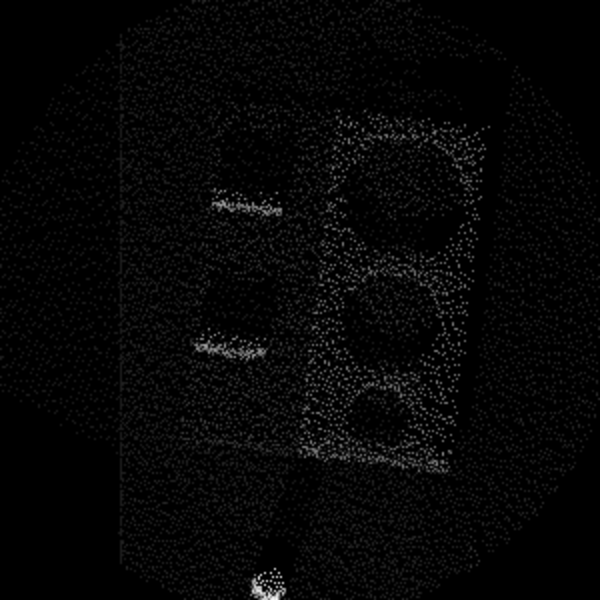

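```bash
cat >> h.py <<'E'
def go(p,ydeg=None):
    """print shift in tool axes as they'd stand AFTER spin, and spin, to reach world p with tool-y at ydeg"""
    s=arm.read_state();M=rot(s['tcp_rot']);a=np.arctan2(M[1,1],M[0,1])
    w=0 if ydeg is None else np.radians(ydeg)-a
    w=(w+np.pi/2)%np.pi-np.pi/2
    M2=R.from_euler('z',w).as_matrix()@M
    dl=np.array(p)-s['tcp_pos']
    print('t',round(s['clock'],2),'tcp',np.round(s['tcp_pos'],4),'yang',round(np.degrees(a),1),'spin',round(-w,3),'shift now',np.round(M.T@dl,4),'after spin',np.round(M2.T@dl,4),'open',round(s['opening'],3),'j',np.round(s['joint_pos'],2))
E
python3 - <<'E'
from h import *
P,im=cloud('side0')
for n,c,h,r in(('large',(.455,-.429),.06,.045),('vial',(.444,-.349),.052,.02),('small',(.647,-.196),.05,.035),('jiu',(.671,-.32),.072,.03),('viu',(.686,-.37),.074,.02)):
    print(n,*circ(P,c,h-.004,h+.006,r))
go((.5,-.33,.27),-6.9)
E
```

```text
large [ 4.489e-01 -4.343e-01  4.940e-02  3.820e+02  5.930e-02] [ 0.4487 -0.4366]
vial [ 4.444e-01 -3.422e-01  1.620e-02  3.700e+01  5.120e-02] [ 0.4447 -0.3424]
small [ 6.484e-01 -1.886e-01  3.730e-02  1.080e+02  4.930e-02] [ 0.6488 -0.1894]
jiu [ 6.702e-01 -3.193e-01  3.790e-02  1.410e+02  7.100e-02] [ 0.6707 -0.3208]
viu [ 6.887e-01 -3.698e-01  1.510e-02  3.200e+01  7.280e-02] [ 0.6885 -0.3688]
t 0.15 tcp [ 0.1575 -0.6303  0.2306] yang -76.0 spin -1.206 shift now [ 0.4051 -0.2084 -0.0391] after spin [ 0.3393  0.3039 -0.0398] open 1.0 j [ 1.23  0.33  0.04  1.47 -0.01  1.34 -0.06]
```

```bash
python3 -m handwheel '[[0,0,-0.005,-0.15,1],[0,0,-0.005,-0.15,1],[0,0,-0.005,-0.15,1],[0,0,-0.005,-0.15,1]]' 40 >/dev/null
python3 -m handwheel '[[0,0,-0.005,-0.15,1],[0,0,-0.005,-0.15,1],[0,0,-0.005,-0.15,1],[0,0,-0.005,-0.156,1]]' >/dev/null
python3 -m handwheel '[[0.038,0.034,0,0,1],[0.038,0.034,0,0,1],[0.038,0.034,0,0,1],[0.038,0.034,0,0,1],[0.038,0.034,0,0,1]]' >/dev/null
python3 -m handwheel '[[0.038,0.034,0,0,1],[0.038,0.034,0,0,1],[0.038,0.034,0,0,1],[0.038,0.034,0,0,1],[0,0,0,0,1]]'
python3 - <<'E'
from h import *
go((.5,-.33,.27),-6.9)
shot('wrist','w1')
go((.447,-.436,.12),-6.9)
P,im=cloud('w1')
g=np.zeros((500,400),np.uint8)+30
for p in P.reshape(-1,3):
    if not np.isfinite(p[0]): continue
    u=int((p[0]-.3)*1000);v=int((-.05-p[1])*1000)
    if 0<=u<400 and 0<=v<500: g[v,u]=max(g[v,u],int(np.clip(p[2]*3000+50,30,255)))
w=cv2.imread('pics/w1.png');cv2.imwrite('pics/w1t.png',np.hstack([cv2.resize(w,(400,300)),cv2.cvtColor(g,cv2.COLOR_GRAY2BGR)[:300]]) )
E
```

```text
clock: 2.4
tcp_pos: [0.5054, -0.3231, 0.271]
tcp_rot: [-0.001, 0.746, 0.666, 0.001]
ft_force: [-0.3, -1.2, 0.1]
opening: 1.001
finger_force: 0.0
t 2.4 tcp [ 0.5054 -0.3231  0.271 ] yang -6.4 spin 0.008 shift now [-0.0074 -0.0046  0.001 ] after spin [-0.0075 -0.0045  0.001 ] open 1.001 j [ 0.83  0.24 -0.41  1.51  0.09  1.4   0.31]
t 2.45 tcp [ 0.5034 -0.3258  0.2709] yang -6.6 spin 0.004 shift now [-0.1161 -0.0432  0.1508] after spin [-0.1163 -0.0427  0.1508] open 0.999 j [ 0.84  0.24 -0.4   1.52  0.1   1.4   0.31]
```

View pics/w1t.png

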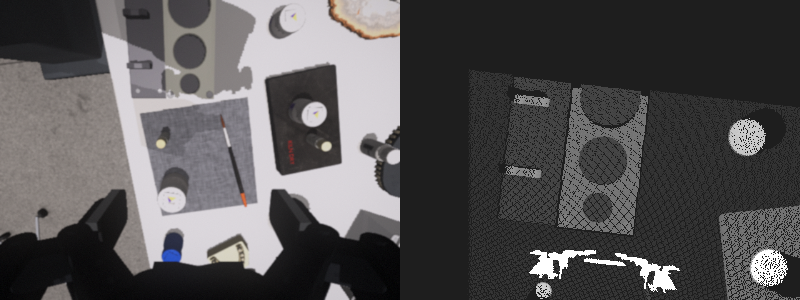

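Run:
```python
from h import *
from scipy.optimize import differential_evolution as DE
W=np.array([[16,47.5,30.5],[16,-15.5,24.5],[16,-63,15]])/1000
for f in('side0','w1'):
    P,im=cloud(f)
    print(f)
    for n,c,h,r in(('large',(.449,-.434),.06,.04),('vial',(.444,-.342),.052,.018),('small',(.648,-.189),.05,.03),('jiu',(.671,-.32),.072,.03),('viu',(.686,-.37),.074,.02)):
        try: print(n,*circ(P,c,h-.004,h+.006,r))
        except Exception as e: print(n,'none')
    b=brush(P,im,(.5,-.52),(.62,-.31))
    c=b[:,:2].mean(0);v=np.linalg.svd(b[:,:2]-c,full_matrices=False)[2][0];t=(b[:,:2]-c)@v;print('brush',c+v*t.min(),c+v*t.max(),np.percentile(b[:,2],[5,50,95]))
    m=(np.hypot(P[...,0]-.49,P[...,1]+.21)<.12)
    q=P[m];d=q[(q[:,2]>.017)&(q[:,2]<.028)][:,:2];l=q[q[:,2]<.013][:,:2]
    def cost(p):
        a=p[2];B=np.array([[np.cos(a),-np.sin(a)],[np.sin(a),np.cos(a)]]);s=0
        for w in W:
            c=p[:2]+B@w[:2];rd=np.hypot(*(d-c).T);rl=np.hypot(*(l-c).T)
            s+=(rd<w[2]).sum()-(rl<w[2]).sum() -((rd>w[2])&(rd<w[2]+.004)).sum()
        return s
    r=DE(cost,[(.46,.51),(-.22,-.17),(-.25,0)],seed=1,popsize=30);p=r.x
    a=p[2];B=np.array([[np.cos(a),-np.sin(a)],[np.sin(a),np.cos(a)]])
    print('caddy',np.round(p[:2],4),np.degrees(a),r.fun,'wells',np.round(p[:2]+W[:,:2]@B.T,4).tolist(),'rest',np.round(p[:2]+B@[-.062,0],4))
```

```text
side0
large [ 4.489e-01 -4.343e-01  4.940e-02  3.820e+02  5.930e-02] [ 0.4487 -0.4366]
vial [ 4.444e-01 -3.422e-01  1.620e-02  3.700e+01  5.120e-02] [ 0.4447 -0.3424]
small [ 6.484e-01 -1.886e-01  3.730e-02  1.080e+02  4.930e-02] [ 0.6488 -0.1894]
jiu [ 6.702e-01 -3.193e-01  3.790e-02  1.410e+02  7.100e-02] [ 0.6707 -0.3208]
viu [ 6.887e-01 -3.698e-01  1.510e-02  3.200e+01  7.280e-02] [ 0.6885 -0.3688]
brush [ 0.54337152 -0.315087  ] [ 0.57864743 -0.51189578] [0.00339194 0.00614235 0.0086335 ]
caddy [ 0.49   -0.1948] -6.554187223268554 -911.0 wells [[0.5113, -0.1495], [0.5041, -0.212], [0.4987, -0.2592]] rest [ 0.4284 -0.1877]
w1
large [ 4.469e-01 -4.342e-01  4.750e-02  1.170e+03  6.030e-02] [ 0.4475 -0.433 ]
vial [ 4.429e-01 -3.409e-01  1.510e-02  1.500e+02  5.220e-02] [ 0.4433 -0.3404]
small [ 6.476e-01 -1.870e-01  3.680e-02  1.203e+03  5.000e-02] [ 0.6468 -0.1872]
jiu [ 6.696e-01 -3.183e-01  3.690e-02  9.820e+02  7.160e-02] [ 0.6687 -0.3177]
viu [ 6.868e-01 -3.671e-01  1.560e-02  1.720e+02  7.360e-02] [ 0.6862 -0.3663]
brush [ 0.54189593 -0.31340926] [ 0.57421363 -0.49183803] [0.00441516 0.00697169 0.00873096]
caddy [ 0.4888 -0.1933] -6.635630905135393 -5321.0 wells [[0.5102, -0.148], [0.5029, -0.2106], [0.4974, -0.2578]] rest [ 0.4272 -0.1862]
```

```bash
python3 -m handwheel '[[-0.028,-0.011,0.035,0,1],[-0.028,-0.011,0.035,0,1],[-0.028,-0.011,0.035,0,1],[-0.028,-0.011,0.035,0,1],[0,0,0,0,1]]' >/dev/null
python3 -m handwheel '[[0,0,0,0,1]]'
python3 -c "
from h import *
go((.447,-.434,.025),-6.6)"
```

```text
clock: 3.2
tcp_pos: [0.445, -0.434, 0.1318]
tcp_rot: [0.0, 0.749, 0.663, 0.0]
ft_force: [-0.3, -0.1, 0.8]
opening: 0.998
finger_force: 0.0
t 3.2 tcp [ 0.445  -0.434   0.1318] yang -6.9 spin -0.006 shift now [0.0002 0.002  0.1068] after spin [0.0002 0.002  0.1068] open 0.998 j [ 0.97  0.37 -0.33  1.64  0.13  1.15  0.48]
```

```bash
python3 -m handwheel '[[0,0.002,0.036,0,1],[0,0,0.036,0,1],[0,0,0.035,0,1],[0,0,0,0,1]]' 30 >/dev/null
python3 -m handwheel '[[0,0,0,0,-1],[0,0,0,0,-1],[0,0,0,0,-1],[0,0,0,0,-1],[0,0,0,0,-1]]'
python3 -m handwheel '[[0,0,-0.02,0,-1],[0,0,-0.03,0,-1],[0,0,-0.04,0,-1],[0,0,0,0,-1]]'
python3 -c "
from h import *
go((.5102,-.148,.12),-6.6)"
```

```text
clock: 4.32
tcp_pos: [0.4484, -0.4347, 0.0268]
tcp_rot: [0.002, 0.748, 0.663, 0.0]
ft_force: [-1.2, 0.6, 7.0]
opening: 0.571
finger_force: 30.1
clock: 4.82
tcp_pos: [0.4492, -0.4355, 0.1198]
tcp_rot: [0.004, 0.748, 0.663, 0.0]
ft_force: [1.0, -0.2, -3.2]
opening: 0.57
finger_force: 31.7
t 4.83 tcp [ 0.4492 -0.4355  0.1198] yang -6.9 spin -0.005 shift now [ 0.2927  0.0261 -0.0014] after spin [ 0.2926  0.0275 -0.0014] open 0.57 j [ 0.96  0.38 -0.33  1.65  0.14  1.12  0.48]
```

```bash
python3 -m handwheel '[[0.03,0.003,0,0,-1],[0.045,0.004,0,0,-1],[0.045,0.004,0,0,-1],[0.045,0.004,0,0,-1]]' >/dev/null
python3 -m handwheel '[[0.045,0.004,0,0,-1],[0.045,0.004,0,0,-1],[0.0376,0.003,0,0,-1],[0,0,0,0,-1],[0,0,0,0,-1]]'
python3 -c "
from h import *
go((.5102,-.148,.033),-6.6);shot('wrist','w2')
P,im=cloud('w2');print(circ(P,(.51,-.148),.13,.17,.05))"
```

```text
clock: 5.95
tcp_pos: [0.5078, -0.1471, 0.1146]
tcp_rot: [0.0, 0.748, 0.663, -0.0]
ft_force: [0.9, -0.7, -1.8]
opening: 0.57
finger_force: 31.6
t 5.95 tcp [ 0.5078 -0.1471  0.1146] yang -6.9 spin -0.005 shift now [-0.0006  0.0025  0.0816] after spin [-0.0006  0.0025  0.0816] open 0.57 j [ 0.65  0.22 -0.5   1.88  0.12  1.07 -0.02]
(array([ 5.0980e-01, -1.4630e-01,  1.0000e-01,  1.8812e+04,  1.4810e-01]), array([ 0.5075, -0.1416], dtype=float32))
```

View pics/w2.png

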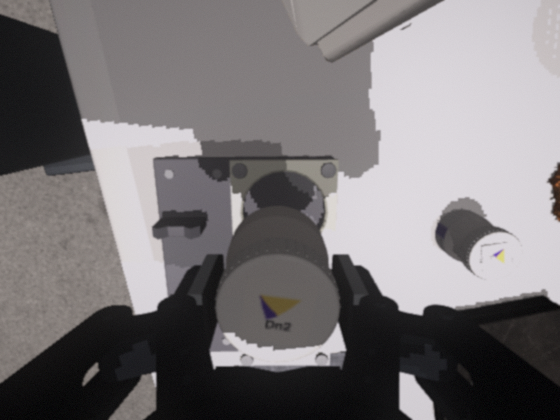

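```bash
python3 -m handwheel '[[0,0.0025,0.03,0,-1],[0,0,0.03,0,-1],[0,0,0.015,0,-1],[0,0,0.0083,0,-1],[0,0,0,0,-1]]'
python3 -m handwheel '[[0,0,0,0,0.45],[0,0,0,0,0.45],[0,0,0,0,0.45],[0,0,0,0,0.45]]'
python3 -m handwheel '[[0,0,-0.02,0,0.45],[0,0,-0.03,0,0.6],[0,0,-0.03,0,0.6],[0,0,0,0,0.6]]'
python3 -c "
from h import *
go((.6472,-.1878,.11),-6.6);shot('wrist','w3')
P,im=cloud('w3');print(circ(P,(.51,-.148),.055,.075,.04));print(circ(P,(.647,-.188),.045,.055,.03))"
```

```text
clock: 6.62
tcp_pos: [0.5108, -0.1473, 0.0317]
tcp_rot: [0.0, 0.748, 0.663, 0.0]
ft_force: [-0.0, -0.9, -1.2]
opening: 0.57
finger_force: 33.7
clock: 7.12
tcp_pos: [0.5105, -0.1468, 0.0311]
tcp_rot: [0.0, 0.748, 0.663, 0.0]
ft_force: [-0.4, 0.6, 0.1]
opening: 0.726
finger_force: 0.0
clock: 7.62
tcp_pos: [0.5121, -0.1471, 0.1134]
tcp_rot: [0.002, 0.748, 0.663, 0.001]
ft_force: [0.8, 0.1, -0.7]
opening: 0.799
finger_force: 0.0
t 7.62 tcp [ 0.5121 -0.1471  0.1134] yang -6.9 spin -0.005 shift now [-0.0242  0.139   0.004 ] after spin [-0.0249  0.1389  0.004 ] open 0.799 j [ 0.64  0.23 -0.5   1.87  0.13  1.06 -0.03]
(array([ 5.089e-01, -1.471e-01,  4.800e-02,  4.683e+03,  6.620e-02]), array([ 0.5092, -0.1451], dtype=float32))
(array([ 6.472e-01, -1.865e-01,  3.740e-02,  2.212e+03,  4.990e-02]), array([ 0.6462, -0.185 ], dtype=float32))
```

```bash
python3 -m handwheel '[[-0.006,0.035,0,0,0.6],[-0.006,0.035,0,0,0.8],[-0.006,0.035,0,0,0.8],[-0.0055,0.035,0,0,0.8],[0,0,0,0,0.8]]' >/dev/null
python3 -m handwheel '[[0,0,0,0,0.8],[0,0,0,0,0.8]]' 
python3 -c "
from h import *
go((.6472,-.187,.022),-6.6)"
```

```text
clock: 8.55
tcp_pos: [0.6458, -0.1866, 0.1107]
tcp_rot: [-0.0, 0.748, 0.664, -0.0]
ft_force: [-0.1, 0.3, 1.0]
opening: 0.901
finger_force: 0.0
t 8.55 tcp [ 0.6458 -0.1866  0.1107] yang -6.9 spin -0.005 shift now [-0.0002  0.0016  0.0887] after spin [-0.0002  0.0016  0.0887] open 0.901 j [ 0.55  0.5  -0.46  1.52  0.23  1.17 -0.07]
```

```bash
python3 -m handwheel '[[0,0.0015,0.03,0,0.8],[0,0,0.03,0,0.8],[0,0,0.0287,0,0.8],[0,0,0,0,0.8],[0,0,0,0,-1]]' 25 >/dev/null
python3 -m handwheel '[[0,0,0,0,-1],[0,0,0,0,-1],[0,0,0,0,-1],[0,0,0,0,-1],[0,0,0,0,-1]]'
python3 -m handwheel '[[0,0,-0.02,0,-1],[0,0,-0.03,0,-1],[0,0,-0.03,0,-1],[0,0,0,0,-1],[0,0,0,0,-1]]'
python3 -c "
from h import *
go((.5029,-.2106,.12),-6.6)"
```

```text
clock: 9.8
tcp_pos: [0.6491, -0.1872, 0.0242]
tcp_rot: [0.001, 0.748, 0.663, 0.001]
ft_force: [-1.9, 0.4, 4.7]
opening: 0.433
finger_force: 24.6
clock: 10.42
tcp_pos: [0.6481, -0.1871, 0.1029]
tcp_rot: [0.0, 0.748, 0.663, 0.0]
ft_force: [-0.5, -0.1, -0.8]
opening: 0.432
finger_force: 25.2
t 10.43 tcp [ 0.6481 -0.1871  0.1029] yang -6.9 spin -0.005 shift now [-0.0407 -0.1414 -0.0171] after spin [-0.04   -0.1416 -0.0171] open 0.432 j [ 0.55  0.51 -0.46  1.52  0.24  1.16 -0.07]
```

```bash
python3 -m handwheel '[[-0.02,-0.03,-0.01,0,-1],[-0.01,-0.04,0,0,-1],[-0.01,-0.04,0,0,-1],[-0.0007,-0.0314,0,0,-1],[0,0,0,0,-1]]' >/dev/null
python3 -m handwheel '[[0,0,0,0,-1],[0,0,0,0,-1]]'
python3 -c "
from h import *
go((.5029,-.2106,.028),-6.6);shot('wrist','w4')"
```

```text
clock: 11.3
tcp_pos: [0.5038, -0.2102, 0.1121]
tcp_rot: [-0.0, 0.748, 0.664, 0.0]
ft_force: [0.7, -0.8, 0.1]
opening: 0.433
finger_force: 25.4
t 11.3 tcp [ 0.5038 -0.2102  0.1121] yang -6.8 spin -0.004 shift now [-0.0006 -0.0008  0.0841] after spin [-0.0006 -0.0008  0.0841] open 0.433 j [ 0.74  0.26 -0.48  1.84  0.13  1.07  0.08]
```

View pics/w4.png

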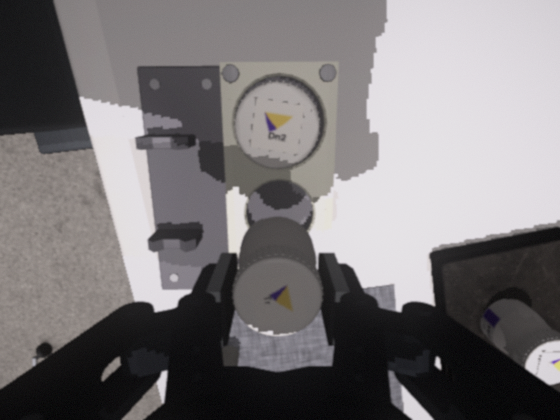

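The large jar sits in its well at (278,122), and the small jar hangs upright over the middle well. Lowering it.

```bash
python3 -m handwheel '[[-0.0005,-0.0008,0.03,0,-1],[0,0,0.03,0,-1],[0,0,0.015,0,-1],[0,0,0.0085,0,-1],[0,0,0,0,-1]]'
python3 -m handwheel '[[0,0,0,0,0.2],[0,0,0,0,0.2],[0,0,0,0,0.2],[0,0,0,0,0.2]]'
python3 -m handwheel '[[0,0,-0.02,0,0.2],[0,0,-0.03,0,0.2],[0,0,-0.03,0,0.2],[0,0,0,0,0.2],[0,0,0,0,0.2]]'
python3 -c "
from h import *
go((.443,-.341,.11),-6.6);shot('wrist','w5')
P,im=cloud('w5');print(circ(P,(.504,-.211),.045,.065,.03));print(circ(P,(.443,-.341),.045,.055,.02))"
```

```text
clock: 11.98
tcp_pos: [0.5027, -0.211, 0.0293]
tcp_rot: [0.0, 0.748, 0.664, 0.0]
ft_force: [-0.2, -0.2, -1.1]
opening: 0.43
finger_force: 27.3
clock: 12.48
tcp_pos: [0.5021, -0.211, 0.0289]
tcp_rot: [0.0, 0.748, 0.663, 0.0]
ft_force: [-0.3, -0.1, 0.2]
opening: 0.598
finger_force: 0.0
clock: 13.1
tcp_pos: [0.5017, -0.2109, 0.1084]
tcp_rot: [-0.0, 0.748, 0.663, -0.0]
ft_force: [-0.0, 0.2, -0.4]
opening: 0.596
finger_force: 0.0
t 13.1 tcp [ 0.5017 -0.2109  0.1084] yang -6.9 spin -0.005 shift now [-0.1362 -0.0427 -0.0016] after spin [-0.136  -0.0434 -0.0016] open 0.596 j [ 0.74  0.26 -0.48  1.85  0.14  1.07  0.08]
(array([ 5.009e-01, -2.098e-01,  3.680e-02,  2.670e+03,  5.610e-02]), array([ 0.5011, -0.2079], dtype=float32))
(array([ 0.,  0.,  0.,  0., nan]), array([nan, nan], dtype=float32))
  return _methods._mean(a, axis=axis, dtype=dtype,
  ret = ret.dtype.type(ret / rcount)
h.py:22: RuntimeWarning: Mean of empty slice.
  (x,y),r=cv2.minEnclosingCircle(q);return np.round([x,y,r*2,len(q),np.median(P[m][:,2])],4), np.round(q.mean(0),4)
  ret = um.true_divide(
```

Small jar is seated (top 56 mm). Vial next.

```bash
python3 -m handwheel '[[-0.034,-0.0108,0,0,0.2],[-0.034,-0.0108,0,0,0.2],[-0.034,-0.0108,0,0,0.2],[-0.034,-0.0108,0,0,0.2],[0,0,0,0,0.2]]' >/dev/null
python3 -m handwheel '[[0,0,0,0,0.2],[0,0,0,0,0.2]]'
python3 -c "
from h import *
go((.443,-.341,.022),-6.6)
shot('wrist','w6')
P,im=cloud('w6');print(circ(P,(.443,-.341),.045,.06,.02))"
```

```text
clock: 14.02
tcp_pos: [0.4434, -0.3395, 0.1085]
tcp_rot: [-0.0, 0.748, 0.664, 0.0]
ft_force: [-0.0, 0.3, -0.8]
opening: 0.597
finger_force: 0.0
t 14.03 tcp [ 0.4434 -0.3395  0.1085] yang -6.8 spin -0.003 shift now [-0.0016 -0.0002  0.0865] after spin [-0.0016 -0.0002  0.0865] open 0.597 j [ 0.92  0.28 -0.4   1.82  0.12  1.07  0.36]
(array([ 4.430e-01, -3.407e-01,  1.530e-02,  4.840e+02,  5.220e-02]), array([ 0.443 , -0.3398], dtype=float32))
```

View pics/w6.png

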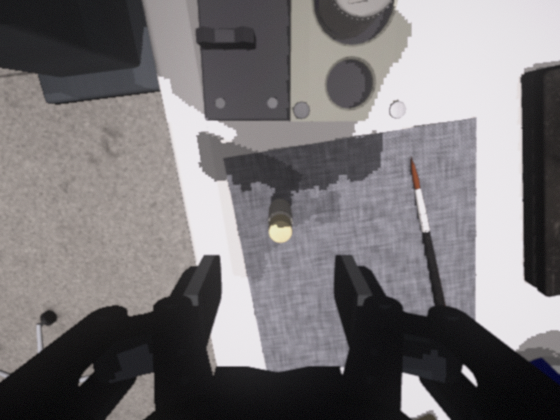

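The vial cap, at (280,230), is centred between the fingers.

```bash
python3 -m handwheel '[[-0.0015,0,0.03,0,0.2],[0,0,0.03,0,0.2],[0,0,0.0265,0,0.2],[0,0,0,0,0.2],[0,0,0,0,-1]]' 20 >/dev/null
python3 -m handwheel '[[0,0,0,0,-1],[0,0,0,0,-1],[0,0,0,0,-1],[0,0,0,0,-1],[0,0,0,0,-1]]'
python3 -m handwheel '[[0,0,-0.02,0,-1],[0,0,-0.03,0,-1],[0,0,-0.03,0,-1],[0,0,0,0,-1],[0,0,0,0,-1]]'
python3 -c "
from h import *
go((.4974,-.2575,.1),-6.6)"
```

```text
clock: 15.32
tcp_pos: [0.4436, -0.3428, 0.0235]
tcp_rot: [0.001, 0.748, 0.663, 0.0]
ft_force: [0.0, -0.3, 6.5]
opening: 0.183
finger_force: 21.7
clock: 15.95
tcp_pos: [0.4423, -0.3422, 0.1019]
tcp_rot: [-0.0, 0.748, 0.663, -0.0]
ft_force: [-0.5, -1.1, -0.3]
opening: 0.184
finger_force: 21.2
t 15.95 tcp [ 0.4423 -0.3422  0.1019] yang -6.9 spin -0.005 shift now [0.0907 0.0445 0.0019] after spin [0.0904 0.045  0.0019] open 0.184 j [ 0.92  0.29 -0.4   1.82  0.13  1.06  0.36]
```

```bash
python3 -m handwheel '[[0.03,0.015,0,0,-1],[0.03,0.015,0,0,-1],[0.0307,0.0147,0,0,-1],[0,0,0,0,-1],[0,0,0,0,-1]]' >/dev/null
python3 -m handwheel '[[0,0,0,0,-1]]'
python3 -c "
from h import *
go((.4974,-.2575,.0285),-6.6);shot('wrist','w7')"
```

```text
clock: 16.7
tcp_pos: [0.497, -0.2586, 0.1018]
tcp_rot: [-0.0, 0.749, 0.663, -0.0]
ft_force: [-0.2, 0.2, -0.7]
opening: 0.188
finger_force: 21.2
t 16.7 tcp [ 0.497  -0.2586  0.1018] yang -7.0 spin -0.007 shift now [0.0012 0.0003 0.0733] after spin [0.0012 0.0003 0.0733] open 0.188 j [ 0.79  0.3  -0.45  1.82  0.15  1.06  0.16]
```

View pics/w7.png

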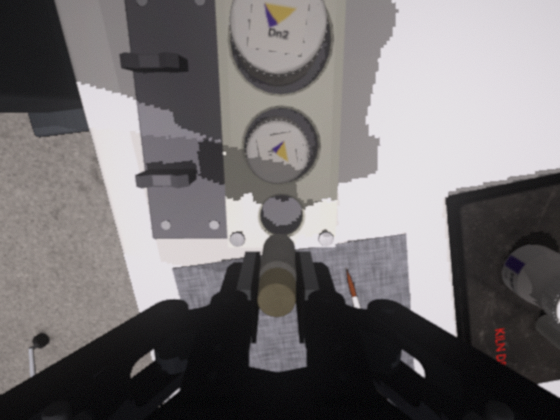

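Both jars are seated, at (278,30) and (281,145), and the vial hangs upright in line with its well. Lowering it.

```bash
python3 -m handwheel '[[0.001,0.0003,0.03,0,-1],[0,0,0.025,0,-1],[0,0,0.012,0,-1],[0,0,0.0063,0,-1],[0,0,0,0,-1]]'
python3 -m handwheel '[[0,0,0,0,-0.3],[0,0,0,0,-0.3],[0,0,0,0,-0.3],[0,0,0,0,-0.3]]'
python3 -m handwheel '[[0,0,-0.02,0,-0.3],[0,0,-0.03,0,-0.3],[0,0,-0.05,0,-0.3],[0,0,0,0,-0.3],[0,0,0,0,-0.3]]'
python3 -c "
from h import *
go((.556,-.39,.13),10)
shot('wrist','w8')
P,im=cloud('w8');print(circ(P,(.4975,-.2578),.045,.07,.018))"
```

```text
clock: 17.38
tcp_pos: [0.4989, -0.257, 0.0297]
tcp_rot: [0.001, 0.748, 0.663, 0.0]
ft_force: [0.2, -0.4, -0.2]
opening: 0.189
finger_force: 20.6
clock: 17.88
tcp_pos: [0.4983, -0.2566, 0.0291]
tcp_rot: [0.0, 0.748, 0.663, 0.0]
ft_force: [0.2, -0.1, -1.1]
opening: 0.349
finger_force: 0.0
clock: 18.5
tcp_pos: [0.4985, -0.2567, 0.1299]
tcp_rot: [0.001, 0.748, 0.663, 0.0]
ft_force: [-0.1, 0.5, -0.0]
opening: 0.349
finger_force: 0.0
t 18.5 tcp [ 0.4985 -0.2567  0.1299] yang -6.9 spin -0.295 shift now [-1.254e-01  7.310e-02  1.000e-04] after spin [-0.1412  0.0335  0.    ] open 0.349 j [ 0.79  0.27 -0.46  1.79  0.13  1.11  0.17]
(array([ 4.969e-01, -2.551e-01,  1.510e-02,  4.840e+02,  5.810e-02]), array([ 0.4969, -0.2535], dtype=float32))
```

```bash
python3 -m handwheel '[[0,0,0,-0.15,-0.3],[0,0,0,-0.15,-0.3],[-0.0455,0.0081,0,0,-0.3],[-0.0455,0.0081,0,0,-0.3],[-0.0455,0.0081,0,0,-0.3]]' >/dev/null
python3 -m handwheel '[[-0.0455,0.0081,0.02,0,-0.3],[0,0,0,0,-0.3],[0,0,0,0,-0.3],[0,0,0,0,-0.3]]'
python3 - <<'E'
from h import *
shot('wrist','w9')
P,im=cloud('w9')
b=brush(P,im,(.52,-.54),(.62,-.30));c=b[:,:2].mean(0);v=np.linalg.svd(b[:,:2]-c,full_matrices=False)[2][0];v*=-np.sign(v[1]);t=(b[:,:2]-c)@v
print('ends',c+v*t.min(),c+v*t.max(),len(b),'perp',np.degrees(np.arctan2(v[0],-v[1])))
q=P[(P[...,0]>.55)&(P[...,0]<.6)&(P[...,1]>-.36)&(P[...,1]<-.33)];print('pad z',np.nanmedian(q[:,2]),'top',np.percentile(b[:,2],95))
go((.5631,-.4303,.002),10.3)
E
```

```text
clock: 19.68
tcp_pos: [0.5632, -0.4285, 0.1095]
tcp_rot: [0.0, 0.64, 0.768, 0.0]
ft_force: [0.9, -0.3, -0.1]
opening: 0.348
finger_force: 0.0
ends [ 0.54196519 -0.30709   ] [ 0.57497882 -0.49231537] 2086 perp 10.105987366436194
pad z 0.0006834367849992695 top 0.008613605680403008
t 19.73 tcp [ 0.5632 -0.4287  0.1097] yang 10.4 spin 0.002 shift now [-0.0015 -0.0005  0.1077] after spin [-0.0015 -0.0005  0.1077] open 0.353 j [ 0.87  0.56 -0.41  1.43  0.23  1.2   0.62]
```

View pics/w9.png

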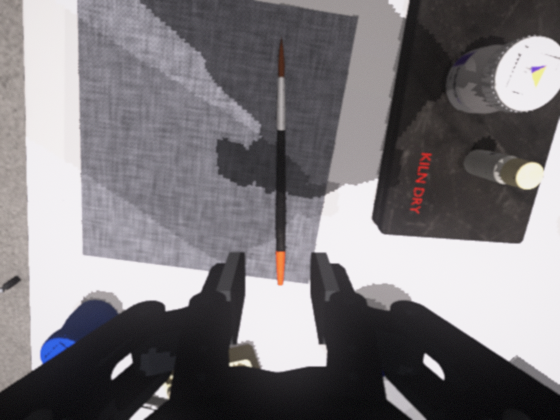

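The brush lies straight between the fingers, orange end at (280,283). Gripping it at the balance point.

```bash
python3 -m handwheel '[[-0.0015,0,0.04,0,-0.4],[0,0,0.04,0,-0.5],[0,0,0.017,0,-0.5],[0,0,0.01,0,-0.5],[0,0,0,0,-0.5]]' 20 
python3 -m handwheel '[[0,0,0,0,-1],[0,0,0,0,-1],[0,0,0,0,-1],[0,0,0,0,-1]]'
python3 -m handwheel '[[0,0,-0.02,0,-1],[0,0,-0.03,0,-1],[0,0,-0.05,0,-1],[0,0,0,0,-1],[0,0,0,0,-1]]'
python3 -c "
from h import *
go((.4272,-.1862,.1),-6.6);shot('wrist','w10')"
```

```text
clock: 20.35
tcp_pos: [0.5634, -0.4314, 0.0027]
tcp_rot: [0.0, 0.641, 0.768, 0.0]
ft_force: [0.4, 0.6, 1.2]
opening: 0.251
finger_force: 0.0
clock: 20.85
tcp_pos: [0.5639, -0.4319, 0.0036]
tcp_rot: [0.001, 0.641, 0.768, 0.0]
ft_force: [-1.0, 0.5, 6.8]
opening: 0.086
finger_force: 23.8
clock: 21.48
tcp_pos: [0.5631, -0.4315, 0.1028]
tcp_rot: [0.0, 0.641, 0.768, -0.0]
ft_force: [-0.2, -0.6, -1.0]
opening: 0.086
finger_force: 23.1
t 21.48 tcp [ 0.5631 -0.4315  0.1028] yang 10.3 spin 0.295 shift now [ 0.2656 -0.0898  0.0026] after spin [ 0.228  -0.1631  0.0026] open 0.086 j [ 0.87  0.57 -0.41  1.43  0.23  1.19  0.62]
```

View pics/w10.png

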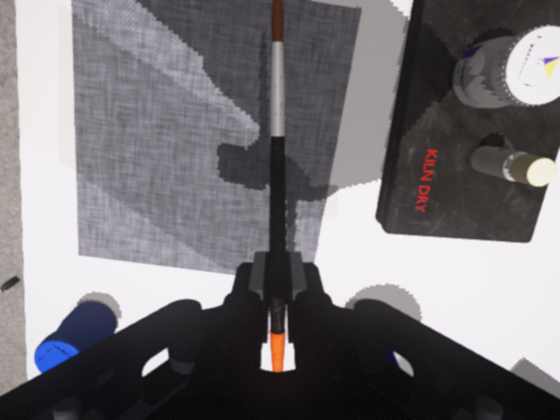

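```bash
python3 -m handwheel '[[0,0,0,0.15,-1],[0,0,0,0.145,-1],[0.03,-0.021,0,0,-1],[0.045,-0.032,0,0,-1],[0.045,-0.032,0,0,-1]]' >/dev/null
python3 -m handwheel '[[0.045,-0.032,0,0,-1],[0.04,-0.029,0,0,-1],[0.023,-0.0171,0,0,-1],[0,0,0,0,-1],[0,0,0,0,-1]]' 
python3 -c "
from h import *
go((.4272,-.1862,.031),-6.6);shot('wrist','w11')
P,im=cloud('w11')
m=(P[...,2]>.03)&(P[...,2]<.045)&(np.hypot(P[...,0]-.427,P[...,1]+.186)<.07)
q=P[m];print(len(q),[np.round(np.r_[np.median(a,0),np.ptp(a[:,0])],4) for a in (q[q[:,1]>-.18],q[q[:,1]<-.19]) if len(a)])
go((.4272,-.1862,.031),-6.6)"
```

```text
clock: 22.78
tcp_pos: [0.4272, -0.1867, 0.1017]
tcp_rot: [-0.0, 0.747, 0.665, -0.0]
ft_force: [1.4, 0.4, 0.0]
opening: 0.088
finger_force: 23.1
t 22.77 tcp [ 0.4272 -0.1867  0.1017] yang -6.6 spin -0.0 shift now [0.0005 0.     0.0707] after spin [0.0005 0.     0.0707] open 0.088 j [ 0.78  0.11 -0.49  2.03  0.06  1.02  0.15]
816 [array([ 0.4433, -0.1514,  0.0325,  0.0778]), array([ 0.4875, -0.1996,  0.035 ,  0.014 ])]
t 22.82 tcp [ 0.4273 -0.1869  0.1017] yang -6.6 spin -0.001 shift now [ 0.0006 -0.0002  0.0707] after spin [ 0.0006 -0.0002  0.0707] open 0.087 j [ 0.78  0.11 -0.49  2.03  0.06  1.02  0.15]
```

View pics/w11.png

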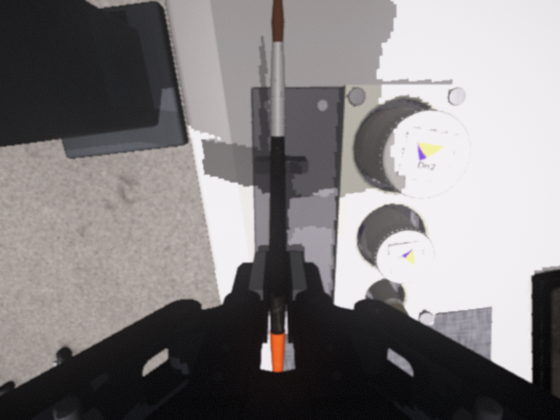

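The brush at column 278 lines up with the far rest post at (280,163). Lowering it and letting go.

```bash
python3 -m handwheel '[[0,0,0.03,0,-1],[0,0,0.025,0,-1],[0,0,0.011,0,-1],[0,0,0.005,0,-1],[0,0,0,0,-1]]'
python3 -m handwheel '[[0,0,0,0,-0.75],[0,0,0,0,-0.7],[0,0,0,0,-0.6],[0,0,0,0,-0.5],[0,0,0,0,-0.5]]'
python3 -m handwheel '[[0,0,-0.01,0,-0.5],[0,0,-0.03,0,-0.5],[0,0,-0.05,0,-0.5],[0,0,-0.05,0,-0.5],[0,0,-0.03,0,-0.5]]'
python3 -m handwheel '[[-0.04,0,0,0,-0.5],[-0.04,0,0,0,-0.5],[0,0,0,0,-0.5],[0,0,0,0,-0.5]]'
python3 -c "
from h import *
shot('wrist','w12');shot('side','s12')
a=cv2.imread('pics/w12.png');b=cv2.imread('pics/s12.png')[140:290,160:360]
cv2.imwrite('pics/f.png',np.hstack([cv2.resize(a,(400,300)),cv2.resize(b,(400,300),interpolation=cv2.INTER_CUBIC)]))
P,im=cloud('w12')
for c,h,r in(((.51,-.147),.066,.035),((.502,-.21),.056,.025),((.497,-.256),.058,.015)): print(circ(P,c,h-.004,h+.006,r)[0])
for y in(-.28,-.25,-.225,-.19,-.15,-.12):
    x=.4272-(-.1862-y)*.116*-1
    q=P[(abs(P[...,1]-y)<.003)&(abs(P[...,0]-x)<.012)];print(y,len(q),np.round(np.percentile(q[:,2],95),4) if len(q) else '')
"
```

```text
clock: 23.45
tcp_pos: [0.4279, -0.1865, 0.0316]
tcp_rot: [0.0, 0.747, 0.665, 0.0]
ft_force: [0.4, -0.2, 0.0]
opening: 0.086
finger_force: 23.8
clock: 24.08
tcp_pos: [0.4272, -0.1861, 0.031]
tcp_rot: [-0.0, 0.747, 0.665, 0.0]
ft_force: [0.5, 0.4, 0.5]
opening: 0.252
finger_force: 0.0
clock: 24.7
tcp_pos: [0.428, -0.1862, 0.2044]
tcp_rot: [0.002, 0.746, 0.665, 0.001]
ft_force: [0.7, -0.4, -0.8]
opening: 0.251
finger_force: 0.0
clock: 25.2
tcp_pos: [0.4182, -0.265, 0.2013]
tcp_rot: [-0.0, 0.747, 0.665, 0.0]
ft_force: [0.3, 0.8, 0.6]
opening: 0.252
finger_force: 0.0
[ 5.084e-01 -1.478e-01  4.790e-02  3.385e+03  6.600e-02]
[ 5.006e-01 -2.099e-01  3.650e-02  1.513e+03  5.600e-02]
[ 4.964e-01 -2.552e-01  1.530e-02  2.510e+02  5.810e-02]
-0.28 309 0.2618
-0.25 4890 0.2954
-0.225 139 0.0363
-0.19 167 0.0369
-0.15 224 0.036
-0.12 193 0.0328
```

View pics/f.png

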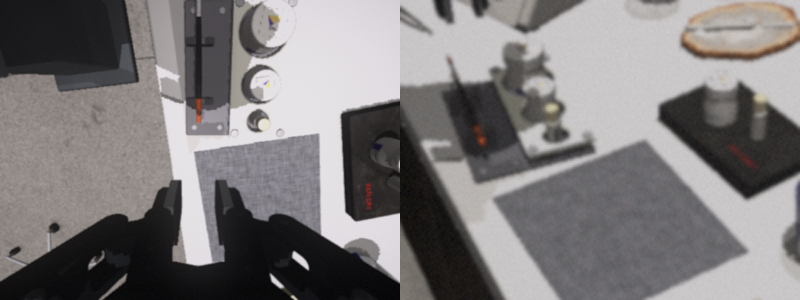

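All three containers are at seated height (tops at 66, 56 and 58 mm). The brush lies level across both rests with its top at 36 mm, and the palette pair hasn't been touched.

```bash
python3 -c "
from rig import ticket
print(ticket.sign_off())"
```

```text
the job is handed in; nothing more can be done
None
```

The job is handed in at about 25 s on the robot's clock: the large jar, small jar and vial are upright and fully down in their wells, the brush lies level across both rests, and the jar and vial on the palette were left alone.

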